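Hold the sample carrier's gate open

TASK

Open the white sample carrier for loading: squeeze the red safety catch fully together between the gripper's fingers, then squeeze the yellow bolt catch fully together the same way. Then take the blue gate by its orange post, swing it out past its detent until it stands wide open, about at a right angle or a little beyond, and finish there still holding the post, because a spring closes the gate when it is let go. Do not disturb the tube racks, the bottle or the label box.

Things in the scene. Friction and masses are not known exactly. Their poses are not given: they have to be found in the camera images.
- carrier: White open-topped sample carrier fixed to the counter, 105 mm high. Origin at counter level in the plane of the shut gate. x from its front to its back, y along the front towards the gate's hinge, z up. Bay behind the gate: y -68 to 100 mm. Grey latch housing right of the gate: x -45 to 50, y -225 to -68, flat top z 105, carries both catches. Highest part 174 mm (post), else under 160.
- red_mid (a point): Fixed, at carrier (-10, -187, 145) mm: midway between the red catch's uprights at rest, 13 mm below their tops. The red tab (front, -x) slides to +x towards the fixed black stop (carrier_c11). Uprights 10 mm thick (x), 26 wide (y); outer faces 46 mm apart at rest, 32 squeezed: fingers apart along carrier x, from above. Takes 3 N, stays where pushed. Low bars to z 118 at their feet.
- yellow_mid (a point): Fixed, at carrier (0, -105, 145) mm: midway between the yellow catch's uprights at rest, 13 mm below their tops. The yellow tab (gate side, +y) slides to -y towards the fixed black stop (carrier_c10). Uprights 10 mm thick (y), 26 wide (x); outer faces 46 mm apart at rest, 32 squeezed: fingers apart along carrier y, from above. Takes 3 N, stays where pushed. Low bars to z 118 at their feet.
- red_travel (a joint): Travel of the red tab in m: 0 at rest, 0.014 fully squeezed (end stop). At rest its pin blocks the yellow bolt from moving more than 2 mm; from about 0.010 the pin is out of the way.
- yellow_travel (a joint): Travel of the yellow tab and bolt in m: 0 at rest (bolt in front of the gate, gate locked), 0.014 fully squeezed (end stop). From about 0.011 the gate is free.
- red_catch: The moving part of the red catch: the red upright tab and the low bar and pin at its foot. Its origin coincides with the carrier's when it is at rest.
- yellow_catch: The moving part of the yellow catch: the yellow upright tab and the low bolt bar at its foot. Its origin coincides with the carrier's when it is at rest.
- gate_angle (a joint): Angle of the blue gate, rad: 0 shut, opens to the front (clockwise from above), stop at 1.70. At q the post is at carrier (-120 sin q, 100 - 120 cos q) mm. A spring closes it: 1 N at the post when shut, 2.5 N wide open. A sprung detent bump at about 0.55 to 1.05 takes 5 to 6 N at the post to pass. Wide open is 1.35 or more; let go there, it falls back to 1.03 or shut.
- gate_hinge (a point): Point on the gate's hinge axis (vertical), 150 mm above the counter, at carrier (0, 100). Fixed in place.
- gate: The blue gate; origin on its hinge axis at counter level. Grip: an orange round upright post on its top edge, 16 mm in diameter, z 103 to 173 mm, 120 mm from the axis. The post may be pinched from any side and may turn between the fingers. Gate top edge z 105; an ear at the gate's free end rises to z 118. Gate 12 mm thick, 160 mm from axis to free end.
- post_grip (a point): Point on the axis of the orange post, 150 mm above the counter, 23 mm below its top; moves with the gate.
- purple_rack: Bystander: black rack of purple-capped tubes, 78 x 114 x 85 mm, loose inside the bay, well behind the gate. Origin at the centre of its underside. Leave it alone.
- red_rack: Bystander: black rack of red-capped tubes, 78 x 114 x 85 mm, loose on the counter to the left of the carrier. Origin at the centre of its underside. Leave it alone.
- sanitiser: Bystander: clear bottle with a blue cap, 60 mm in diameter, 150 mm tall, loose on the counter to the right of the carrier. Origin at the centre of its underside. Leave it alone.
- label_box: Bystander: flat white box of labels, 60 x 90 x 22 mm, loose on the counter in front of the latch housing. Origin at the centre of its underside. Leave it alone.

How it is judged:
On the way, in this order (a step that is already met when the one before it is completed fails the run):
1. the red safety catch is squeezed fully together between the fingers (value of joint red_travel above 0.012 m and contact force between the fingers and red_catch above 0.5 N and contact force between the fingers and carrier_c11 above 0.5 N), for 0.1 s.
2. then the yellow bolt catch is squeezed fully together between the fingers (value of joint yellow_travel above 0.012 m and contact force between the fingers and yellow_catch above 0.5 N and contact force between the fingers and carrier_c10 above 0.5 N), for 0.1 s.
3. then the gate is swung past its detent (value of joint gate_angle above 1.12 rad), for 0.1 s.
At the end, for the whole second after the job is handed in: The gate stands still at 1.35 rad (77 degrees) or more, the fingers hold it with more than 0.5 N, both catches are still squeezed in by 10 mm or more, and no rack, bottle or label box has moved by 30 mm (value of joint gate_angle above 1.35 rad and contact force between the fingers and gate above 0.5 N and value of joint each of red_travel, yellow_travel above 0.01 m and velocity of joint gate_angle between -0.1 and 0.1 rad/s and distance of each of purple_rack, red_rack, sanitiser, label_box from where it was at the start of the episode below 0.03 m); the arm keeps its last pose, push and grip.
It fails at once if the purple rack is shifted by more than 30 mm (distance of purple_rack from where it was at the start of the episode above 0.03 m).
It fails at once if the red rack is shifted by more than 30 mm (distance of red_rack from where it was at the start of the episode above 0.03 m).
It fails at once if the sanitiser is shifted by more than 30 mm (distance of sanitiser from where it was at the start of the episode above 0.03 m).
It fails at once if the label box is shifted by more than 30 mm (distance of label_box from where it was at the start of the episode above 0.03 m).
It also fails if it takes over 54 s, if anything falls off the work surface, if the arm or the gripper's body presses on something with over 40 N, if the wrist force passes 120 N, or if a joint passes its speed limit or range.

ROBOT

A 6-joint arm with a two-finger parallel gripper is mounted at the origin on the work surface. World frame = base frame: x ahead of the robot, y to its left, z up, the work surface at z = 0. Lengths are in m, angles in rad, forces in N, time in s.
With the tool pointing down it reaches from about 0.375 to 0.925 m from the base axis. Payload 5.7 kg.
Tool frame: the origin (TCP) lies at the very end of the fingers, on their centre line; the grasp point (between the pads) lies 19 mm behind it; z points along the fingers, y is the line along which they close (so a half turn about z gives the same grasp; the last joint's range is limited). The gripper opens to 88 mm and grips with 3 to 60 N. Pads are 20 mm wide; open, the fingers measure 115 mm over their backs; the gripper's body (75 mm by 178 mm) begins 61 mm behind the grasp point.
Start: joints at [-1.408, 0.359, 1.51, -0, 1.272, -0.115], TCP at [0.165, -0.577, 0.223] pointing down, gripper open.
Joint ranges: [-2.97, 2.97], [-1.01, 2.36], [0.21, 2.38], [-0.96, 4.11], [0.2, 2.71], [-2.98, 2.98]. Speed limits (rad/s): [2.39, 2.39, 3.14, 3.14, 3.14, 3.14].

INTERFACE

Orientations are given as a unit quaternion [x, y, z, w].
In Python, from station import robot gives the robot as it stands.
- The arm moves only by the tool servo_tool, never from a script. Its argument "targets" is one flat list of numbers, 5 for each row, row after row: the shift along the world's x, y, z in cm, then the turn about the world's z in rad, then the opening in per cent of the stroke, from 0 (shut) to 100 (fully open). A call has 1 to 12 rows; each row is the pose to reach, as a shift and turn from the pose commanded when the call began; what a row does not reach only later rows make up. A row lasts 1/8 s, in which the tool goes at most 62.5 mm and 10.7 degrees, less where a joint would pass 70% of its speed; a pose out of reach is approached as far as the arm can. A call with a gripper value outside its range is refused whole. The fingers move at their own pace and stop on an object; "squeeze" is the grip in N (left out, the last holds). Time passes only in rows, so rows that repeat a pose let the fingers close. It gives the time, the measured TCP pose, the force, the opening and the grip force at its end, in the units of the state.
- robot.get_state(): the state, without advancing time (a new reading comes with each control period).
- robot.camera(name): name is "scene" or "top"; returns a dict with "img" (400x640x3 uint8, blue, green, red), "range_z" (400x640 float32, m along the optical axis (not along the pixel's ray), 0 where there is no reading), "camera_matrix" (3x3 intrinsics, pixels), "dist_coeffs" ([k1, k2, p1, p2, k3] as OpenCV has them; the pictures are not rectified), "T" (4x4, takes a point from camera to world coordinates). Camera axes: x right, y down, z forward; pixel columns grow to the right and rows downward; lengths in m; the calibration is good to about 2 mm. A picture is of the moment at which its call begins.
- robot.hand_in(): hands the job in; it is judged then, once.
The state is a dict: "clock": time; "joints": joint angles; "qvel": joint speeds; "joint_efforts": joint torques, N m; "eef_pos": TCP position; "tcp_rot": TCP orientation; "wrist_force": force on the tool from outside, world axes, zero at the start; "torque": the same for the moment, N m; "opening": opening from 0.0 (shut) to 1.0 (fully open); "grasp_force": force on a finger pad.
Only numpy, scipy, OpenCV 4.12 (cv2) and the standard library are available. Lean on these libraries where they do the work, as an engineer would, in place of code of your own. Each camera call takes 0.05 s, during which the arm holds its last target. There are 200 camera calls.

## Working session

There is one attempt and no reset: what is moved stays moved. The work goes in short steps, Python scripts to look and compute and a tool call to move; the robot and the scene stay as the last step left them, time stands still between calls to the robot, and variables do not carry over. Pictures are saved under pics/ and viewed, at most 10 in all, crops included, and the job is handed in when it is done.

Besides the shell and the picture viewer there is one more tool, called by a JSON object that holds its "op" and its "data", one argument or row to a line. servo_tool: Moves the arm, as the interface text tells. Its arguments: {"type":"object","properties":{"targets":{"type":"array","items":{"type":"number"}},"squeeze":{"type":"number"}},"required":["targets"]}

```bash
mkdir -p pics; python3 - <<'E'
from station import robot
import cv2,numpy as np
for n in("scene","top"):
    c=robot.camera(n); cv2.imwrite(f"pics/{n}0.png",c["img"]); np.savez(f"{n}0.npz",**c)
s=robot.get_state(); print({k:np.round(s[k],3).tolist() for k in s})
E
```

```text
{'clock': 0.1, 'joints': [-1.408, 0.359, 1.511, 0.0, 1.273, -0.115], 'qvel': [-0.001, -0.001, -0.001, 0.0, 0.002, -0.0], 'joint_efforts': [0.001, -51.636, -27.141, 0.068, 0.028, -0.0], 'eef_pos': [0.164, -0.576, 0.222], 'tcp_rot': [0.99, 0.138, -0.0, -0.001], 'wrist_force': [0.414, -0.299, 0.133], 'torque': [0.046, 0.011, 0.012], 'grasp_force': 0.0, 'opening': 1.001}
```

View pics/top0.png

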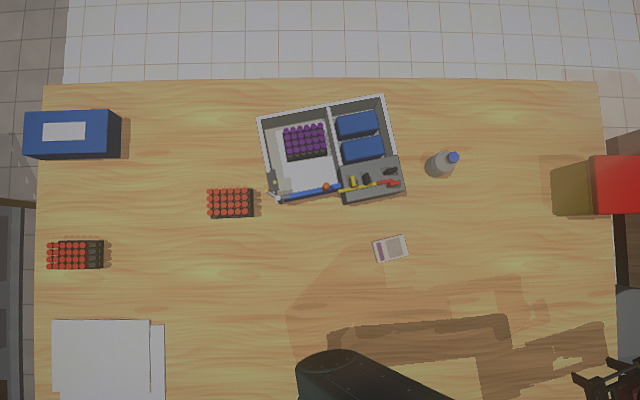

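View pics/scene0.png

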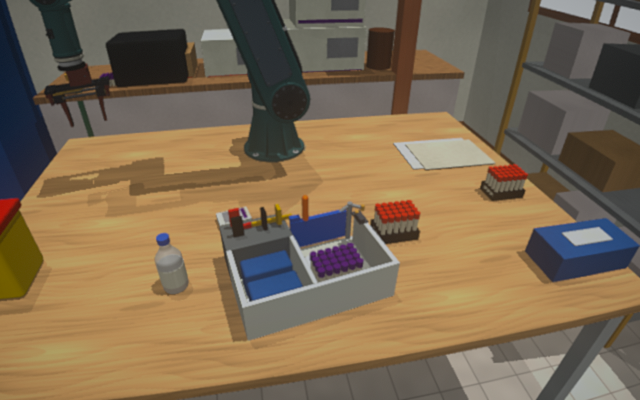

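The top view shows the carrier at about (260–405, 95–205): post near (326,187), yellow tab (353,181), red tab (395,183). The scene view shows it from behind, with the post at (305,207) and the red and yellow tabs at (235,222) and (278,213).

```bash
cat > h.py <<'E'
import cv2,numpy as np
def cloud(c):
    h,w=c["range_z"].shape
    u,v=np.meshgrid(np.arange(w),np.arange(h))
    p=cv2.undistortPoints(np.stack([u,v],-1).reshape(-1,1,2).astype(float),c["camera_matrix"],c["dist_coeffs"]).reshape(h,w,2)
    z=c["range_z"]; P=np.dstack([p[...,0]*z,p[...,1]*z,z])
    return P@c["T"][:3,:3].T+c["T"][:3,3]
E
python3 - <<'E'
from h import *
t=np.load("top0.npz"); s=np.load("scene0.npz")
for n,c in(("top",t),("scene",s)):
    W=cloud(c); hsv=cv2.cvtColor(c["img"],cv2.COLOR_BGR2HSV)
    x0,x1,y0,y1=(335,408,150,208) if n=="top" else (215,360,185,250)
    if n=="top":x0=260
    roi=np.zeros(W.shape[:2],bool); roi[y0:y1,x0:x1]=1
    for nm,lo,hi in(("red",0,5),("orange",7,14),("yellow",20,32)):
        m=roi&(hsv[...,0]>=lo)&(hsv[...,0]<=hi)&(hsv[...,1]>150)&(hsv[...,2]>70)
        for zl,zh in((.09,.125),(.125,.15),(.15,.18)):
            q=m&(W[...,2]>zl)&(W[...,2]<zh)
            if q.sum():print(n,nm,zl,q.sum(),W[q].mean(0).round(4),W[q].min(0).round(3),W[q].max(0).round(3))
    q=roi&(hsv[...,2]<70)&(W[...,2]>.135)&(W[...,2]<.165)
    k,l,st,ce=cv2.connectedComponentsWithStats(q.astype(np.uint8))
    for i in range(1,k):
        print(n,"dark",st[i],W[l==i].mean(0).round(4),W[l==i].min(0).round(3),W[l==i].max(0).round(3))
    # rim fit
    q=(W[...,2]>.095)&(W[...,2]<.112)&(hsv[...,1]<60)&(W[...,0]>.4)
    if n=="top":
        q[:, :250]=0;q[:,410:]=0
        r=cv2.minAreaRect(W[q][:,:2].astype(np.float32)*1000);print(r,cv2.boxPoints(r))
    a,b=((250,90) if n=="top" else (205,180)); cr=c["img"][b:b+120,a:a+160]
    cv2.imwrite(f"pics/{n}c.png",cv2.resize(cr,None,fx=5,fy=5,interpolation=cv2.INTER_CUBIC))
E
```

```text
top red 0.09 32 [ 0.625  -0.1246  0.1166] [ 0.621 -0.143  0.111] [ 0.631 -0.106  0.12 ]
top red 0.125 3 [ 0.6153 -0.1394  0.1425] [ 0.612 -0.151  0.142] [ 0.62  -0.129  0.144]
top red 0.15 33 [ 0.6164 -0.1402  0.1582] [ 0.612 -0.152  0.156] [ 0.62  -0.13   0.161]
top orange 0.09 1 [0.6056 0.0303 0.114 ] [0.606 0.03  0.114] [0.606 0.03  0.114]
top orange 0.15 22 [0.6093 0.0268 0.1696] [0.604 0.021 0.155] [0.615 0.033 0.174]
top yellow 0.09 93 [ 0.6106 -0.0532  0.1163] [ 0.6   -0.105  0.105] [ 0.622 -0.007  0.122]
top yellow 0.125 2 [ 0.6276 -0.0355  0.1474] [ 0.623 -0.037  0.145] [ 0.632 -0.034  0.15 ]
top yellow 0.15 32 [ 0.622  -0.0394  0.1575] [ 0.612 -0.045  0.151] [ 0.634 -0.035  0.161]
top dark [385 167  12   6  50] [ 0.6474 -0.1344  0.1544] [ 0.643 -0.146  0.136] [ 0.655 -0.122  0.162]
top dark [363 173   7  11  58] [ 0.6286 -0.0727  0.1542] [ 0.617 -0.08   0.136] [ 0.64  -0.068  0.162]
((703.023193359375, 8.96795654296875), (263.8175964355469, 341.64501953125), 10.580684661865234) [[ 541.9907   152.66493]
 [ 604.72363 -183.17119]
 [ 864.05566 -134.72902]
 [ 801.32275  201.1071
[... 327 characters left out ...]
-0.151  0.104] [0.624 0.031 0.123]
scene orange 0.125 55 [0.6182 0.0218 0.1374] [ 0.614 -0.135  0.125] [0.622 0.031 0.15 ]
scene orange 0.15 48 [0.6172 0.0177 0.1609] [ 0.612 -0.154  0.151] [0.621 0.032 0.172]
scene yellow 0.09 147 [ 0.6174 -0.0556  0.1143] [ 0.583 -0.103  0.103] [ 0.638 -0.007  0.125]
scene yellow 0.125 45 [ 0.6349 -0.0416  0.1363] [ 0.627 -0.081  0.126] [ 0.64  -0.034  0.149]
scene yellow 0.15 38 [ 0.628  -0.0408  0.1549] [ 0.612 -0.046  0.15 ] [ 0.639 -0.035  0.158]
scene dark [261 208   6  13  50] [ 0.6393 -0.0752  0.1495] [ 0.622 -0.08   0.136] [ 0.645 -0.069  0.158]
scene dark [231 216  12  12 106] [ 0.6544 -0.1364  0.1481] [ 0.646 -0.149  0.135] [ 0.659 -0.124  0.158]
```

View pics/topc.png

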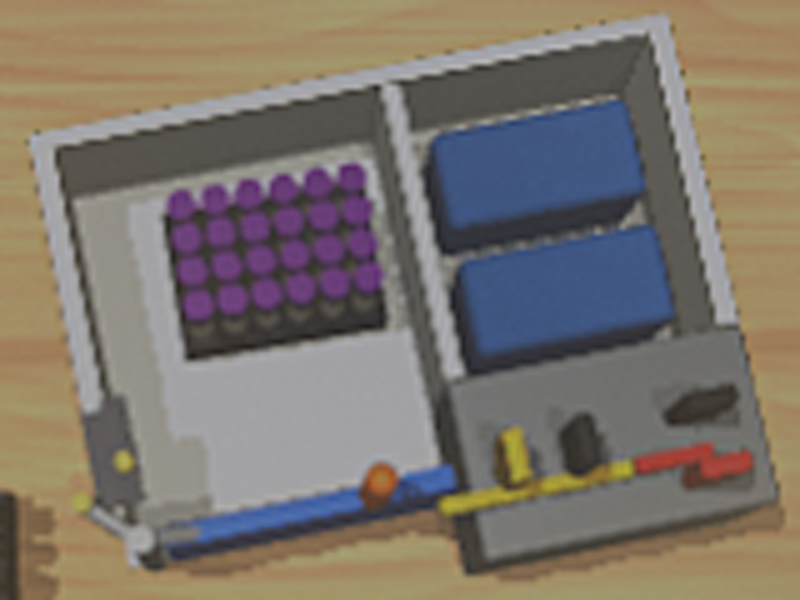

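View pics/scenec.png

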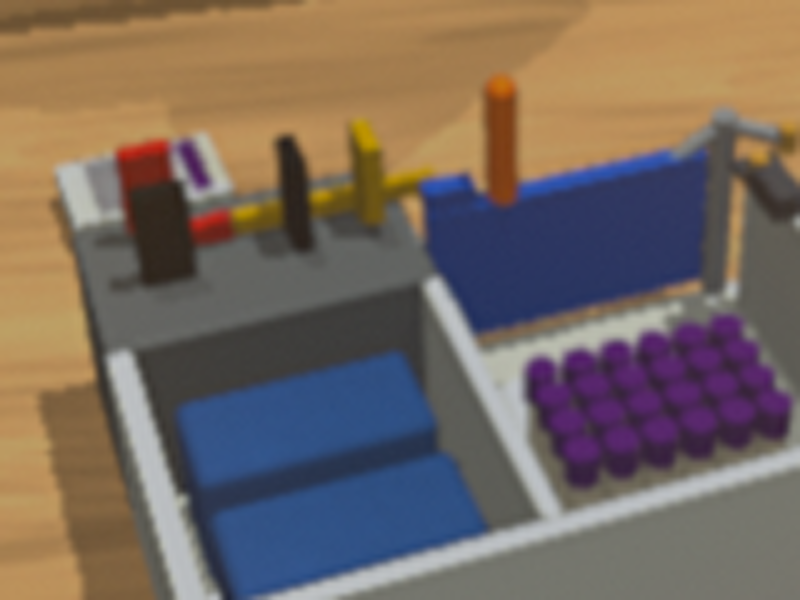

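Both crops agree with the described layout. I'll fit the carrier pose by matching the upright and post points to their modelled boxes.

```bash
cat > fit.py <<'E'
from h import *
from scipy.optimize import least_squares
B=[(-28,-187,5,13),(8,-187,5,13),(0,-87,13,5),(0,-123,13,5)]
def sd(p): # carrier mm xyz -> abs distance to nearest surface (z-top 158 / post)
    d=[]
    for x,y,a,b in B:
        q=np.abs(p-[x,y,128])-[a,b,30]
        d.append(np.linalg.norm(np.maximum(q,0),axis=1)+np.minimum(q.max(1),0))
    r=np.c_[np.hypot(p[:,0],p[:,1]+20)-8,np.abs(p[:,2]-138)-35]
    d.append(np.linalg.norm(np.maximum(r,0),axis=1)+np.minimum(r.max(1),0))
    d=np.array(d); return d[np.abs(d).argmin(0),np.arange(len(p))]
def tf(v,P):
    c,s=np.cos(v[2]),np.sin(v[2]); q=P-[v[0],v[1],0]
    return np.c_[c*q[:,0]+s*q[:,1],-s*q[:,0]+c*q[:,1],q[:,2]]
def pts(c):
    W=cloud(c)*1000; P=W.reshape(-1,3)
    p=tf((607,10,.19),P)   # rough roi
    return P[(p[:,2]>126)&(p[:,2]<180)&(abs(p[:,0])<60)&(p[:,1]>-220)&(p[:,1]<5)]
def fit(P,v0=(610,46,.19)):
    r=least_squares(lambda v:sd(tf(v,P)),v0,loss="soft_l1",f_scale=1.5,x_scale=[1,1,.01])
    return r.x,np.median(abs(sd(tf(r.x,P))))
if __name__=="__main__":
    A=pts(np.load("top0.npz"));S=pts(np.load("scene0.npz"))
    for n,P in(("top",A),("scene",S),("both",np.r_[A,S])):
        v,e=fit(P); print(n,len(P),v.round(4),e.round(2))
    c,s=np.cos(v[2]),np.sin(v[2])
    for n,x,y in(("red",-10,-187),("yel",0,-105),("post",0,-20),("hinge",0,100)):
        print(n,v[0]+c*x-s*y,v[1]+s*x+c*y)
E
python3 fit.py
```

```text
top 254 [6.08314e+02 4.63930e+01 1.85800e-01] 0.85
scene 443 [6.056387e+02 4.508930e+01 2.043000e-01] 0.99
both 697 [6.061258e+02 4.549830e+01 2.006000e-01] 0.99
red 633.5886454688251 -139.7442213952481
yel 627.048502546365 -57.396018436386925
post 610.1111097145098 25.899387943913656
hinge 586.1994963048318 143.49290283374978
```

{"op": "servo_tool", "data": {
  "targets": [4,4,3,0.14,80,8,8,3,0.28,80,12,12,3,0.42,80,16,15.5,3,0.56,80,20,19,3,0.7,80,24,23,3,0.84,80,28,27,3,0.98,80,32,30.5,3,1.12,80,36,34,3,1.26,80,40,37.5,3,1.4,80,44,41,3,1.49,80,47.5,43.9,1,1.49,80]
}}

```text
clock: 1.6
eef_pos: [0.6419, -0.1366, 0.2336]
tcp_rot: [0.633, 0.774, 0.001, 0.001]
wrist_force: [0.7, -0.3, 0.9]
opening: 0.8
grasp_force: 0.0
```

{"op": "servo_tool", "data": {
  "targets": [0,0,0,0,80,0,0,0,0,80,0,0,0,0,80]
}}

```text
clock: 1.98
eef_pos: [0.6389, -0.139, 0.2331]
tcp_rot: [0.635, 0.773, -0.0, 0.0]
wrist_force: [-0.4, 0.7, -0.1]
opening: 0.803
grasp_force: 0.0
```

```bash
python3 - <<'E'
from station import robot
import numpy as np
from fit import *
from scipy.spatial.transform import Rotation as R
s=robot.get_state(); y=R.from_quat(s["tcp_rot"]).as_matrix(); print(s["eef_pos"],y.round(3),np.arctan2(y[1,1],y[0,1]),s["clock"])
for n in("scene","top"):
    c=robot.camera(n); P=pts(c); print(n,len(P),fit(P))
    if n=="scene": cv2.imwrite("pics/s1.png",c["img"])
E
```

```text
[ 0.63886544 -0.13896803  0.23311218] [[-0.195  0.981  0.   ]
 [ 0.981  0.195 -0.   ]
 [-0.    -0.    -1.   ]] 0.19576488239654494 1.975
scene 440 (array([6.06009879e+02, 4.52065650e+01, 2.02190366e-01]), np.float64(1.053712509971831))
top 253 (array([6.08119140e+02, 4.63554034e+01, 1.88507195e-01]), np.float64(0.9441872839159657))
```

View pics/s1.png

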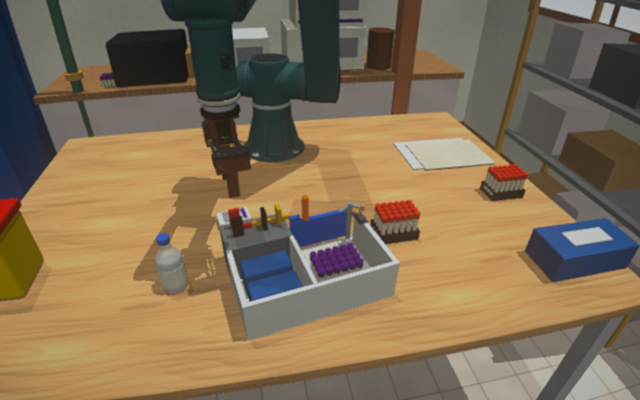

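The gripper hangs over the red catch (fingers at about (233,190)), lined up with it. I'll descend and then close in a second call.

{"op": "servo_tool", "data": {
  "targets": [0.15,0.1,-4,0,80,0.15,0.1,-7,0,80,0.15,0.1,-9,0,80,0.15,0.1,-10.6,0,80,0.15,0.1,-10.6,0,80,0.15,0.1,-10.6,0,80],
  "squeeze": 15
}}

```text
clock: 2.82
eef_pos: [0.6416, -0.1374, 0.1276]
tcp_rot: [0.634, 0.773, 0.0, 0.001]
wrist_force: [0.7, -0.0, 0.9]
opening: 0.799
grasp_force: 0.0
```

{"op": "servo_tool", "data": {
  "targets": [0,0,0,0,55,0,0,0,0,45,0,0,0,0,35,0,0,0,0,25,0,0,0,0,20,0,0,0,0,20,0,0,0,0,20,0,0,0,0,20],
  "squeeze": 15
}}

```text
clock: 3.82
eef_pos: [0.6372, -0.1379, 0.1266]
tcp_rot: [0.634, 0.773, -0.003, -0.002]
wrist_force: [-12.9, -4.7, 9.6]
opening: 0.354
grasp_force: 15.0
```

Squeezed (opening 31 mm), but the net side force is −13 N. Moving toward −x will balance the two fingers.

{"op": "servo_tool", "data": {
  "targets": [-0.15,0,0,0,20,-0.3,-0.05,0,0,20,-0.3,-0.05,0,0,20,-0.3,-0.05,0,0,20],
  "squeeze": 20
}}

```text
clock: 4.32
eef_pos: [0.6373, -0.1379, 0.1265]
tcp_rot: [0.634, 0.773, -0.001, -0.0]
wrist_force: [-4.5, -2.5, 3.6]
opening: 0.356
grasp_force: 20.0
```

{"op": "servo_tool", "data": {
  "targets": [0,0,0,0,60,0,0,0,0,60,0,0,4,0,60,0,0,9,0,70,-0.2,1.5,9,-0.18,70,-0.4,3,9,-0.36,70,-0.6,4.5,9,-0.54,70,-0.8,6,9,-0.72,70,-1.15,7.4,9,-0.9,70,-1.15,7.4,9,-1.08,70,-1.15,7.4,9,-1.26,70,-1.15,7.4,9,-1.44,70]
}}

```text
clock: 5.82
eef_pos: [0.6273, -0.0629, 0.2167]
tcp_rot: [0.987, 0.16, 0.001, -0.0]
wrist_force: [-0.3, -0.1, 0.2]
opening: 0.701
grasp_force: 0.0
```

{"op": "servo_tool", "data": {
  "targets": [0,0,0,-0.13,70,0,0,0,-0.13,70,0,0,0,-0.13,70]
}}

```text
clock: 6.2
eef_pos: [0.6268, -0.0632, 0.2166]
tcp_rot: [0.995, 0.1, 0.0, -0.0]
wrist_force: [-0.4, -0.5, -0.4]
opening: 0.698
grasp_force: 0.0
```

```bash
python3 - <<'E'
from station import robot
import numpy as np
from fit import *
from scipy.spatial.transform import Rotation as R
s=robot.get_state(); y=R.from_quat(s["tcp_rot"]).as_matrix(); print(s["eef_pos"],np.arctan2(y[1,1],y[0,1]),s["clock"],s["joints"],s["wrist_force"])
B[0]=(-14,-187,5,13)
c=robot.camera("scene"); P=pts(c); P=P[P[:,2]<180]; print(len(P),fit(P))
cv2.imwrite("pics/s2.png",cv2.resize(c["img"][140:260,185:345],None,fx=5,fy=5))
E
```

```text
[ 0.6268101  -0.063231    0.21662929] -1.3702742218574544 6.2 [-2.10386230e-01  4.06507865e-01  1.44991951e+00  4.50340820e-04
  1.28478724e+00  1.15976108e+00] [-0.3529308  -0.52689846 -0.38373997]
406 (array([6.06496013e+02, 4.52591536e+01, 1.94114684e-01]), np.float64(0.7966774568639653))
```

View pics/s2.png

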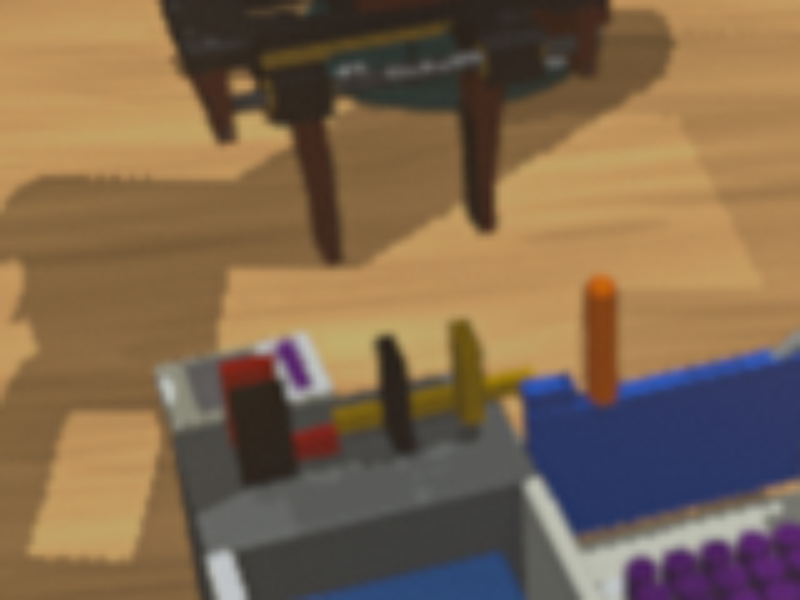

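The red tab stays squeezed against its stop, and the fingers (crop (330,260) and (485,230)) straddle the yellow catch. Next I descend on it.

{"op": "servo_tool", "data": {
  "targets": [0,-0.15,-4,0,70,0,-0.15,-7,0,70,0,-0.15,-9,0,70,0,-0.15,-9,0,70,0,-0.15,-9,0,55,0,-0.15,-9,0,45,0,-0.15,-9,0,35,0,-0.15,-9,0,25,0,-0.15,-9,0,20,0,-0.15,-9,0,20,0,-0.15,-9,0,20,0,-0.15,-9,0,20],
  "squeeze": 20
}}

```text
clock: 7.75
eef_pos: [0.6262, -0.0638, 0.127]
tcp_rot: [0.995, 0.098, -0.0, -0.001]
wrist_force: [-1.5, 6.1, 0.1]
opening: 0.36
grasp_force: 20.0
```

Yellow is fully squeezed (31.7 mm, balanced). Now I release it and go over the post with the fingers along carrier x.

{"op": "servo_tool", "data": {
  "targets": [0,0,0,0,20,0,0,0,0,60,0,0,0,0,60,0,0,4,0,60,0,0,9,0,60,-0.4,2,9,0.18,60,-0.8,4,9,0.36,60,-1.2,6,9,0.54,60,-1.6,8,9,0.72,60,-1.8,9.1,9,0.9,60,-1.8,9.1,9,1.08,60,-1.8,9.1,9,1.26,60]
}}

```text
clock: 9.25
eef_pos: [0.6092, 0.0257, 0.2171]
tcp_rot: [0.744, 0.668, 0.0, 0.001]
wrist_force: [0.4, 0.0, 0.5]
opening: 0.604
grasp_force: 0.0
```

{"op": "servo_tool", "data": {
  "targets": [0,0,0,0.18,60,0,0,0,0.31,60,0,0,0,0.31,60]
}}

```text
clock: 9.62
eef_pos: [0.6091, 0.0255, 0.217]
tcp_rot: [0.635, 0.773, 0.0, 0.001]
wrist_force: [-0.2, 0.1, -0.4]
opening: 0.597
grasp_force: 0.0
```

```bash
python3 - <<'E'
from station import robot
import numpy as np
from fit import *
from scipy.spatial.transform import Rotation as R
s=robot.get_state(); y=R.from_quat(s["tcp_rot"]).as_matrix(); print(s["eef_pos"],np.arctan2(y[1,1],y[0,1]),s["clock"],s["joints"],s["wrist_force"])
c=robot.camera("scene")
P=pts(c); 
B[0]=(-14,-187,5,13);B[2]=(0,-101,13,5); print(fit(P[P[:,2]<180]))
q=tf((606.5,45.3,.194),P); m=(q[:,1]>-40)&(q[:,1]<10);print(P[m].mean(0),q[m].min(0),q[m].max(0),m.sum())
cv2.imwrite("pics/s3.png",cv2.resize(c["img"][140:260,205:365],None,fx=5,fy=5))
E
```

```text
[0.60906905 0.02551247 0.217036  ] 0.1956238602995207 9.625 [-7.10198047e-02  3.76758538e-01  1.49675014e+00 -6.38228361e-04
  1.26688378e+00 -2.66452586e-01] [-0.24021967  0.13433319 -0.42421281]
(array([6.07293909e+02, 4.56060119e+01, 1.88534971e-01]), np.float64(0.8234223310088851))<stdin>:9: RuntimeWarning: Mean of empty slice.
  ret = um.true_divide(
Traceback (most recent call last):
ValueError: zero-size array to reduction operation minimum which has no identity
```

```bash
python3 - <<'E'
from station import robot
import cv2
c=robot.camera("scene")
cv2.imwrite("pics/s3.png",cv2.resize(c["img"][120:260,195:375],None,fx=4,fy=4))
E
```

```text
(no output)
```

View pics/s3.png

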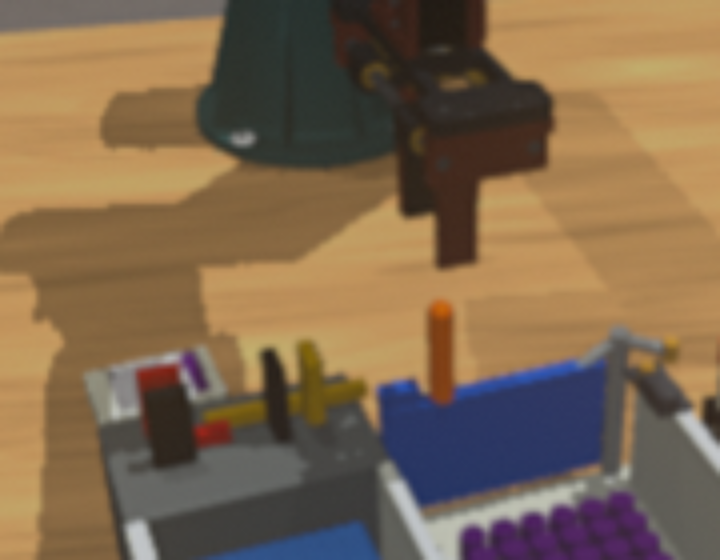

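The post is at crop (441,350), directly under the gripper; both catches remain squeezed. Descend and pinch, and compute the arc.

{"op": "servo_tool", "data": {
  "targets": [-0.1,0.05,-4,0,60,-0.1,0.05,-7,0,60,-0.1,0.05,-8.6,0,60,-0.1,0.05,-8.6,0,60,-0.1,0.05,-8.6,0,40,-0.1,0.05,-8.6,0,25,-0.1,0.05,-8.6,0,10,-0.1,0.05,-8.6,0,5,-0.1,0.05,-8.6,0,5,-0.1,0.05,-8.6,0,5],
  "squeeze": 25
}}

```text
clock: 10.98
eef_pos: [0.6081, 0.0265, 0.1311]
tcp_rot: [0.634, 0.773, 0.0, 0.0]
wrist_force: [0.5, -0.4, 2.7]
opening: 0.177
grasp_force: 25.0
```

```bash
python3 - <<'E'
import numpy as np
c,s=np.cos(.195),np.sin(.195)
f=lambda q:np.array([c*-12*np.sin(q)-s*12*(1-np.cos(q)),s*-12*np.sin(q)+c*12*(1-np.cos(q))])
for a,b in((0,.8),(.8,1.5)):
    print([x for q in np.arange(a+.1,b+.01,.1) for x in [*(f(q)-f(a)).round(2).tolist(),0,round(a-q,2),5]])
E
```

```text
[-1.19, -0.17, 0, np.float64(-0.1), 5, -2.39, -0.23, 0, np.float64(-0.2), 5, -3.58, -0.16, 0, np.float64(-0.3), 5, -4.77, 0.02, 0, np.float64(-0.4), 5, -5.93, 0.33, 0, np.float64(-0.5), 5, -7.05, 0.74, 0, np.float64(-0.6), 5, -8.13, 1.27, 0, np.float64(-0.7), 5, -9.15, 1.9, 0, np.float64(-0.8), 5]
[-0.95, 0.73, 0, np.float64(-0.1), 5, -1.82, 1.55, 0, np.float64(-0.2), 5, -2.61, 2.46, 0, np.float64(-0.3), 5, -3.3, 3.44, 0, np.float64(-0.4), 5, -3.9, 4.48, 0, np.float64(-0.5), 5, -4.38, 5.58, 0, np.float64(-0.6), 5, -4.75, 6.72, 0, np.float64(-0.7), 5]
```

Post gripped (15.6 mm opening, balanced). First half of the swing:

{"op": "servo_tool", "data": {
  "targets": [-0.6,-0.1,0,-0.05,5,-1.2,-0.15,0,-0.1,5,-2.4,-0.25,0,-0.2,5,-3.6,-0.15,0,-0.3,5,-4.75,0,0,-0.4,5,-5.95,0.35,0,-0.5,5,-7.05,0.75,0,-0.6,5,-8.15,1.25,0,-0.7,5,-9.15,1.9,0,-0.8,5],
  "squeeze": 30
}}

```text
clock: 12.1
eef_pos: [0.5184, 0.046, 0.1311]
tcp_rot: [0.886, 0.464, 0.002, 0.001]
wrist_force: [6.1, 3.1, -2.8]
opening: 0.175
grasp_force: 30.0
```

{"op": "servo_tool", "data": {
  "targets": [-0.95,0.75,0,-0.1,5,-1.8,1.55,0,-0.2,5,-2.6,2.45,0,-0.3,5,-3.3,3.45,0,-0.4,5,-3.9,4.5,0,-0.5,5,-4.4,5.6,0,-0.6,5,-4.75,6.7,0,-0.7,5,-4.8,7,0,-0.73,5,-4.8,7,0,-0.73,5,-4.8,7,0,-0.73,5,-4.8,7,0,-0.73,5,-4.8,7,0,-0.73,5]
}}

```text
clock: 13.6
eef_pos: [0.4702, 0.1157, 0.1311]
tcp_rot: [0.993, 0.119, 0.002, -0.0]
wrist_force: [5.5, 1.1, -1.5]
opening: 0.173
grasp_force: 30.0
```

```bash
python3 - <<'E'
from station import robot
import cv2,numpy as np
s=robot.get_state(); print({k:np.round(s[k],3).tolist() for k in("clock","eef_pos","wrist_force","opening","grasp_force","qvel")})
h=np.array([.6081,.0265])+.12*np.array([-np.sin(.195),np.cos(.195)]); d=s["eef_pos"][:2]-h
print("q",np.arctan2(-d@[np.cos(.195),np.sin(.195)],-d@[-np.sin(.195),np.cos(.195)]),np.linalg.norm(d))
c=robot.camera("scene"); cv2.imwrite("pics/s4.png",c["img"])
E
```

```text
{'clock': 13.6, 'eef_pos': [0.47, 0.116, 0.131], 'wrist_force': [5.508, 1.072, -1.498], 'opening': 0.173, 'grasp_force': 30.0, 'qvel': [-0.001, -0.0, 0.001, 0.002, 0.001, 0.001]}
q 1.5219588281318301 0.11812130788210987
```

View pics/s4.png

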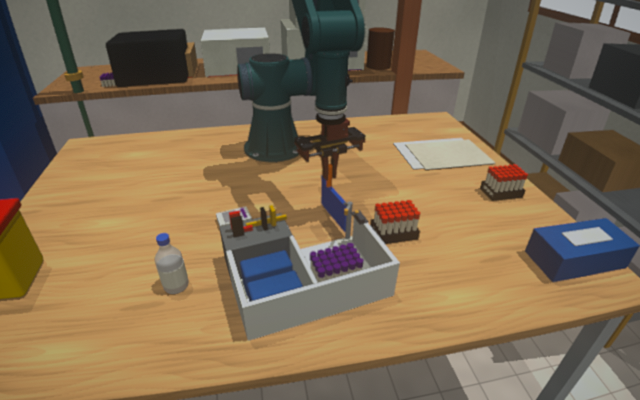

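The gate stands wide open at about 1.52 rad with the post held at (330,175). Both catches are still in and the bystanders haven't moved.

```bash
python3 -c "
from station import robot
print(robot.hand_in())"
```

```text
the job is handed in; nothing more can be done
None
```

I squeezed both catches and swung the gate open to about 1.52 rad; the gripper still holds the post, the bystanders look undisturbed in the last picture, and the job was handed in at about 14 s (no verdict was returned).

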